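# Put the tray presses back with their own trays

### The arm

A 6-joint arm with a two-finger parallel gripper is mounted at the origin on the work surface. World frame = base frame: x ahead of the robot, y to its left, z up, the work surface at z = 0. Lengths are in mm, angles in rad, forces in N, time in s.
With the tool pointing down it reaches from about 350 to 975 mm from the base axis. Payload 7.1 kg.
Tool frame: the origin (TCP) lies on the front face of the gripper's body, between the roots of the fingers; the fingertips stand 80 mm ahead of it and the grasp point (between the pads) lies 61 mm ahead of it (env.tips_ahead is the distance from the TCP to the fingertips, in mm); z points along the fingers, y is the direction in which the jaws open and shut (so a half turn about z gives the same grasp; the last joint's range is limited). The gripper opens to 88 mm and grips with 3 to 60 N. Pads are 20 mm wide; open, the fingers measure 115 mm over their backs; the gripper's body (75 mm by 178 mm) begins 61 mm behind the grasp point.
Start: joints at [-1.345, 0.423, 1.63, -0, 1.089, -0.019], TCP at [151.496, -606.345, 302.675] pointing down, gripper open.
Joint ranges: [-3, 3], [-0.9, 2.11], [0.09, 2.58], [-1.31, 4.45], [0.11, 2.69], [-2.54, 2.54]. Speed limits (rad/s): [2.39, 2.39, 3.01, 3.14, 3.14, 3.14].

### API

Orientations are given as a unit quaternion [x, y, z, w].
In Python, from station import env, set_gripper, viewer, workorder gives the robot as it stands. Calls block until the motion is done:
- env.reach(position, orientation): joint-space move of the TCP to a pose.
- env.move_l(position, rot=None, rate=150, f_stop=None): straight line of the TCP; rot=None keeps the orientation; rate is the mean speed in mm/s. With f_stop (N) it stops when the force on the tool has changed by that much, and returns True; else False.
- env.move_joints(angles): joint-space move.
- set_gripper(opening): finger opening in mm; the grip force is fixed at half the most; returns when the fingers have stopped.
- env.hold(seconds).
- env.ik(position, orientation): joint angles nearest the present ones, or None.
- env.read_state(): the state.
- viewer.camera(name): name is "side" or "top" or "wrist"; returns the picture (420x560x3 uint8, blue, green, red); there is no depth.
- viewer.camera_params(name): a dict with "fx", "fy", "cx", "cy" (pixels), "pose" (4x4, takes a point from camera to world coordinates); the wrist camera has in their place "tool_from_camera" (4x4, takes a point from camera to tool coordinates, whose origin is the TCP and whose axes are the flange's). Camera axes: x right, y up, looking along -z (the intrinsics and any distortion apply to the point x, -y, -z); pixel columns grow to the right and rows downward; lengths in mm; the calibration is good to about 2 mm. A picture is of the moment at which its call begins: read the wrist's pose just before it. camera_params takes no time and is no camera call.
A pose or a line that the arm cannot do raises env.IKError and nothing moves.
- workorder.sign_off(): hands the job in, once; it reports no verdict.
The state is a dict: "time_s": time; "qpos": joint angles; "dq": joint speeds; "tau": joint torques, N m; "tool_pos": TCP position; "orientation": TCP orientation; "force": force on the tool from outside, world axes, zero at the start; "wrist_torque": the same for the moment, N m; "width": finger opening in mm.
Only numpy, scipy, OpenCV 4.12 (cv2) and the standard library are available. Lean on these libraries where they do the work, as an engineer would, in place of code of your own. Each camera call takes 0.05 s, during which the arm holds its last target.

### The job

The three hand presses at the tray-packing bench have been mixed up: each stands on the board of the wrong tray stack. Change them round so that each press stands upright in the middle of the outlined spot beside the trays of its own shape (round foot with the round trays, square with square, oblong with oblong), first parking one of them in the middle of the outline on the spare board and leaving the spare board empty again at the end. Never tip a press over, and leave the label roll, the bottle and the bowl where they are.

Things in the scene. Friction and masses are not known exactly. Their poses are not given: they have to be found in the camera images.
- press_round_mid (a point): Hand press for trays, loose, standing upright at the start on a board: a round foot, 76 mm across, of flat bare metal and 12 mm thick, with a plain upright black handle, 24 mm across, on its middle. 100 mm high overall, about 0.3 to 0.6 kg. This point is on the handle's axis half-way up, 50 mm above the underside; the handle runs from 12 to 100 mm above the underside. z is up along the handle.
- press_square_mid (a point): Hand press for trays, loose, standing upright at the start on a board: a square foot, 68 x 68 mm, of flat bare metal and 12 mm thick, with a plain upright black handle, 24 mm across, on its middle. 100 mm high overall, about 0.3 to 0.6 kg. This point is on the handle's axis half-way up, 50 mm above the underside; the handle runs from 12 to 100 mm above the underside. z is up along the handle.
- press_oblong_mid (a point): Hand press for trays, loose, standing upright at the start on a board: an oblong foot, 50 mm (its own x) by 90 mm (its own y), of flat bare metal and 12 mm thick, with a plain upright black handle, 24 mm across, on its middle. 100 mm high overall, about 0.3 to 0.6 kg. This point is on the handle's axis half-way up, 50 mm above the underside; the handle runs from 12 to 100 mm above the underside. z is up along the handle.
- spot_round (a point): The standing spot of the fixed board that carries the stack of round trays, 110 mm across: centre of the white square outline (104 mm inside), on the board's top. Blue board 130 mm wide, 10 mm thick; x points from the spot to the white tray stack, which is fixed, 32 mm high above the board, with its middle 117 mm from the spot (its near edge 62 to 82 mm). z is up.
- spot_square (a point): The standing spot of the fixed board that carries the stack of square trays, 100 x 100 mm: centre of the white square outline (104 mm inside), on the board's top. Blue board 130 mm wide, 10 mm thick; x points from the spot to the white tray stack, which is fixed, 32 mm high above the board, with its middle 117 mm from the spot (its near edge 62 to 82 mm). z is up.
- spot_oblong (a point): The standing spot of the fixed board that carries the stack of oblong trays, 70 x 126 mm, the long side across the board: centre of the white square outline (104 mm inside), on the board's top. Blue board 130 mm wide, 10 mm thick; x points from the spot to the white tray stack, which is fixed, 32 mm high above the board, with its middle 117 mm from the spot (its near edge 62 to 82 mm). z is up.
- spot_spare (a point): The spare spot: centre of the white square outline (104 mm inside) on top of the blue board without trays, 130 x 130 mm and 10 mm thick, fixed and empty at the start. z is up.
- label_roll_mid (a point): Bystander: roll of white labels lying flat on the table, 70 mm across, 45 mm high. The point is its centre.
- spray_bottle_mid (a point): Bystander: white plastic bottle standing on the table, 66 mm across, 170 mm high. The point is its centre, half-way up.
- steel_bowl_mid (a point): Bystander: bare-metal bowl standing on the table, 130 mm across the rim, 55 mm high. The point is its centre, half-way up.
Things that resemble listed ones, but are neither listed nor needed, are in the scene too. Leave any turquoise look-alike of the part that bears press_square_mid alone. There is more than one size of the part that bears spot_spare; the job needs the larger.

How it is judged:
By the outcome, as a careful person would: the job done as asked, in the order asked, and still so for the second after the job is handed in, with the robot touching nothing.
It also fails if it takes over 120 s, if anything falls off the work surface, if the arm or the gripper's body presses on something with over 40 N, if the wrist force passes 120 N, or if a joint passes its speed limit or range.

## Working session

There is one attempt and no reset: what is moved stays moved. The work goes in short steps, each a Python script; the robot and the scene stay as the last script left them, time stands still between calls to the robot, and variables do not carry over. Pictures are saved under pics/ and viewed, and the job is handed in when it is done.

```bash
ls; mkdir -p pics; python3 - <<'E'
from station import env, viewer
import cv2
for n in("top","side","wrist"):
    cv2.imwrite(f"pics/{n}0.png",viewer.camera(n)); print(n,viewer.camera_params(n))
print(env.read_state()["time_s"])
E
```

```text
pics
top {'fx': 457.6293346651815, 'fy': 457.6293346651815, 'cx': 283.6253027326532, 'cy': 217.3750449899832, 'pose': array([[ 1.79738273e-02,  9.82736683e-01, -1.84134607e-01,
         1.57984407e+02],
       [-9.99649279e-01,  2.12454249e-02,  1.58098193e-02,
        -7.11386518e+00],
       [ 1.94489073e-02,  1.83785864e-01,  9.82773878e-01,
         1.62874141e+03],
       [ 0.00000000e+00,  0.00000000e+00,  0.00000000e+00,
         1.00000000e+00]])}
side {'fx': 422.0432249405463, 'fy': 422.0432249405463, 'cx': 274.4179204806372, 'cy': 213.18848566848723, 'pose': array([[-9.14965955e-01,  2.66774944e-01, -3.02767947e-01,
         2.06214177e+01],
       [-4.03221225e-01, -6.33816150e-01,  6.60067975e-01,
         9.23902641e+02],
       [-1.58096175e-02,  7.26022188e-01,  6.87489519e-01,
         1.09827326e+03],
       [ 0.00000000e+00,  0.00000000e+00,  0.00000000e+00,
         1.00000000e+00]])}
wrist {'fx': 329.17615142692716, 'fy': 329.17615142692716, 'cx': 280.8493086097843, 'cy': 210.39193576749645, 'tool_from_camera': array([[-1.15563933e-05,  9.67448945e-01,  2.53066274e-01,
         6.94660090e+01],
       [ 9.99999874e-01,  1.37971498e-04, -4.81786791e-04,
         8.94486068e-01],
       [-5.01020056e-04,  2.53066237e-01, -9.67448825e-01,
        -8.13786695e+01],
       [ 0.00000000e+00,  0.00000000e+00,  0.00000000e+00,
         1.00000000e+00]])}
0.15
```

View pics/top0.png

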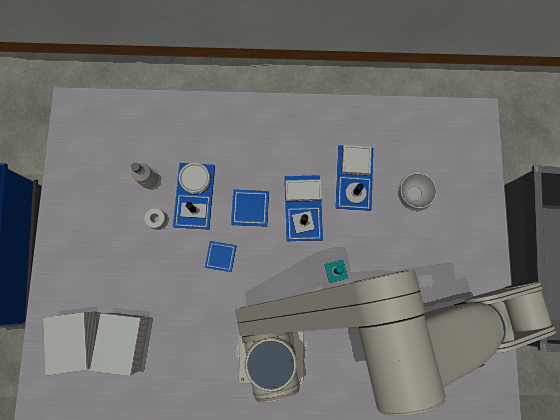

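View pics/side0.png

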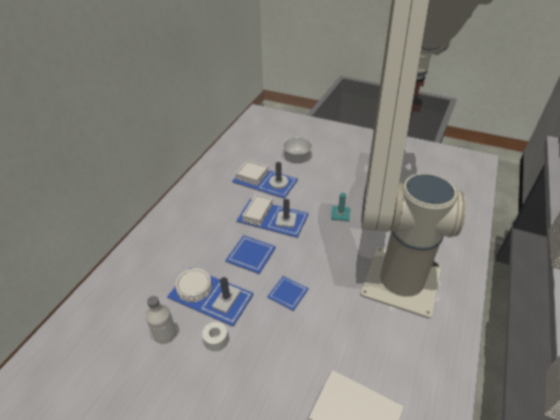

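The top view shows five candidates for boards and presses:
- **Round-tray board (193,195):** the oblong press stands on it.
- **Oblong-tray board (303,205):** the square press stands on it.
- **Square-tray board (355,175):** the round press stands on it.
- **Empty boards:** the large one is at (250,208) and the small one at (221,256). The spare spot is the large one.
- **Turquoise look-alike (336,271):** leave alone.

Next I'll enlarge the crop and measure.

```bash
cat > h.py <<'E'
from station import env, set_gripper, viewer, workorder
import numpy as np, cv2
from scipy.spatial.transform import Rotation as R
def toolT(s):
    T=np.eye(4);T[:3,:3]=R.from_quat(s["orientation"]).as_matrix();T[:3,3]=s["tool_pos"];return T
def px2w(p,pose,uv,z):
    uv=np.atleast_2d(uv).astype(float)
    d=np.c_[(uv[:,0]-p["cx"])/p["fx"],-(uv[:,1]-p["cy"])/p["fy"],-np.ones(len(uv))]@pose[:3,:3].T
    o=pose[:3,3]; return o+d*((z-o[2])/d[:,2])[:,None]
def w2px(p,pose,X):
    X=np.atleast_2d(X); c=(X-pose[:3,3])@pose[:3,:3]
    return np.c_[p["cx"]+p["fx"]*c[:,0]/-c[:,2], p["cy"]-p["fy"]*c[:,1]/-c[:,2]]
def Q(yaw): # tool down; jaw(y) axis direction at angle: Rz(yaw)*Rx(pi)
    return (R.from_euler('z',yaw)*R.from_euler('x',np.pi)).as_quat()
E
python3 - <<'E'
from h import *
im=cv2.imread("pics/top0.png"); p=viewer.camera_params("top")
c=im[135:285,120:440]; cv2.imwrite("pics/top0c.png",cv2.resize(c,None,fx=2.5,fy=2.5,interpolation=cv2.INTER_CUBIC))
for n,uv,z in[("round board outl",(193,212),10),("sq outl",(354,194),10),("obl outl",(304,223),10),("spare",(250,208),10),("small",(221,256),10),("turq",(336,271),10)]:
    print(n,px2w(p,p["pose"],uv,z)[0].round(0))
# blue boards
hsv=cv2.cvtColor(im,cv2.COLOR_BGR2HSV)
m=cv2.inRange(hsv,(105,150,60),(125,255,255)); m[:, :60]=0
for k in cv2.findContours(m,cv2.RETR_EXTERNAL,cv2.CHAIN_APPROX_NONE)[0]:
    if cv2.contourArea(k)>300:
        b=cv2.boxPoints(cv2.minAreaRect(k)); w=px2w(p,p["pose"],b,10); e=np.diff(w[[0,1,2]],axis=0)
        print(w.mean(0).round(0),np.linalg.norm(e,axis=1).round(0),np.degrees(np.arctan2(e[:,1],e[:,0])).round(1))
s=env.read_state();print(R.from_quat(s["orientation"]).as_matrix().round(2))
E
```

```text
round board outl [474. 293.  10.]
sq outl [ 553. -288.   10.]
obl outl [ 442. -107.   10.]
spare [493.  89.  10.]
small [318. 186.  10.]
turq [ 273. -221.   10.]
[318. 188.  10.] [94. 96.] [ -6.7 -98.3]
[ 453. -106.   10.] [130. 145.] [ -86.9 -178.1]
[495.  90.  10.] [128. 130.] [ -0.7 -91.8]
[536. 294.  10.] [240. 132.] [ -1.4 -93.8]
[ 618. -291.   10.] [240. 132.] [ -2.7 -91.3]
[[ 0.97  0.24 -0.  ]
 [ 0.24 -0.97  0.  ]
 [ 0.   -0.   -1.  ]]
```

View pics/top0c.png

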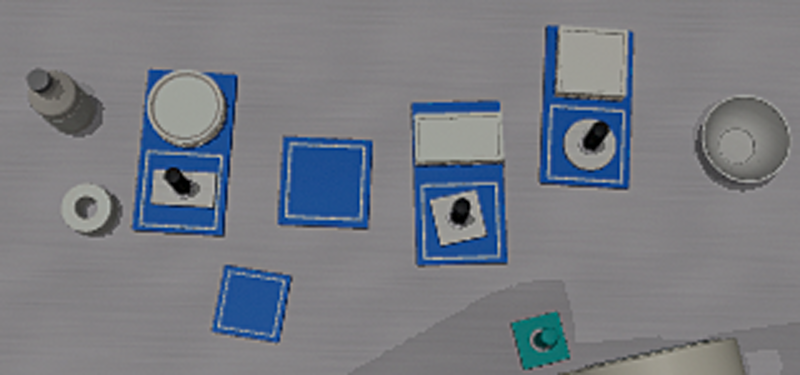

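The larger empty board at (250,208) measures 128x130 mm, so it is the spare; the small one is about 95 mm. Next come wrist views to get precise positions.

```bash
python3 - <<'E'
from h import *
import pickle
V=[]
for i,(x,y) in enumerate([(570,-270),(520,-60),(540,170),(540,290)]):
    try: env.reach([x,y,330],Q(0))
    except env.IKError as e: print(i,e); continue
    env.hold(.2)
    s=env.read_state(); im=viewer.camera("wrist"); cv2.imwrite(f"pics/w{i}.png",im); V.append((i,toolT(s)))
    print(s["time_s"],s["tool_pos"])
pickle.dump(V,open("V.pkl","wb"))
ims=[cv2.imread(f"pics/w{i}.png") for i,_ in V]
cv2.imwrite("pics/wall.png",cv2.resize(np.vstack([np.hstack(ims[:2]),np.hstack(ims[2:4])]),(800,600)))
E
```

```text
2.2917 [ 569.62179759 -270.72292361  329.98681267]
3.4083 [520.49654093 -61.21343025 329.89807151]
4.575 [540.25209747 168.57622433 330.08512617]
5.375 [540.19971694 288.76540509 330.06360657]
```

View pics/wall.png

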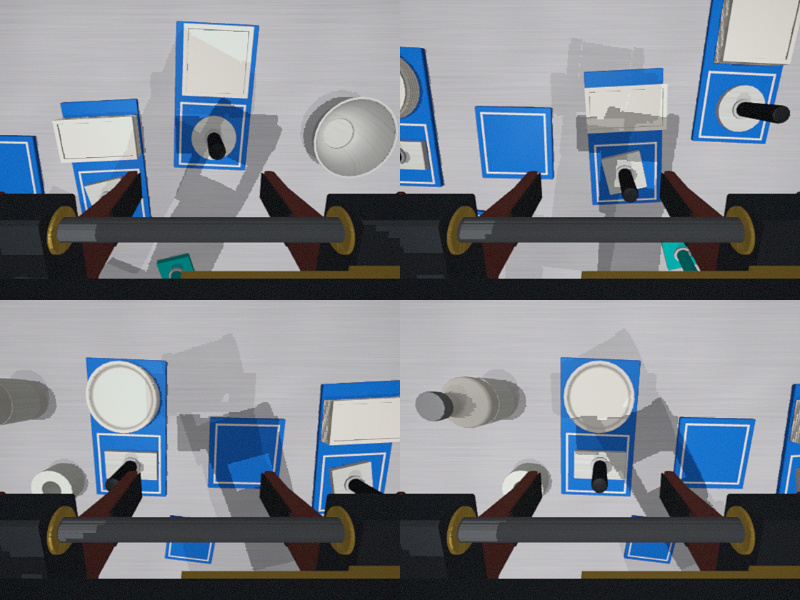

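The four wrist views show all three boards, the presses and both empty boards. I'll zoom in to pick the outline corners and foot corners.

```bash
python3 - <<'E'
import cv2,numpy as np
for n,i,(u,v) in[("sq",0,(235,120)),("obl",1,(255,180)),("spare",1,(90,130)),("round",3,(200-65,150))]:
    im=cv2.imread(f"pics/w{i}.png")
    u,v={"sq":(235,130),"obl":(250,175),"spare":(90,130),"round":(210,170)}[n]
    u0,v0=max(u,0),v
    c=im[v0:v0+130,u0:u0+140]; c=cv2.resize(c,None,fx=4,fy=4,interpolation=cv2.INTER_CUBIC)
    for k in range(0,140,20):
        cv2.putText(c,str(u0+k),(k*4,10),0,.35,(0,0,255),1); cv2.line(c,(k*4,12),(k*4,18),(0,0,255),1)
        cv2.putText(c,str(v0+k),(0,k*4+4),0,.35,(0,0,255),1)
    cv2.imwrite(f"pics/z_{n}.png",c)
a=[cv2.imread(f"pics/z_{n}.png") for n in("sq","obl")]
E
```

```text
(no output)
```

View pics/z_sq.png

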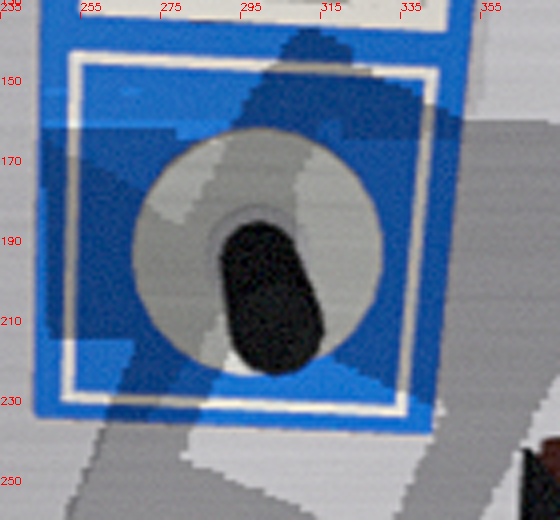

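View pics/z_obl.png

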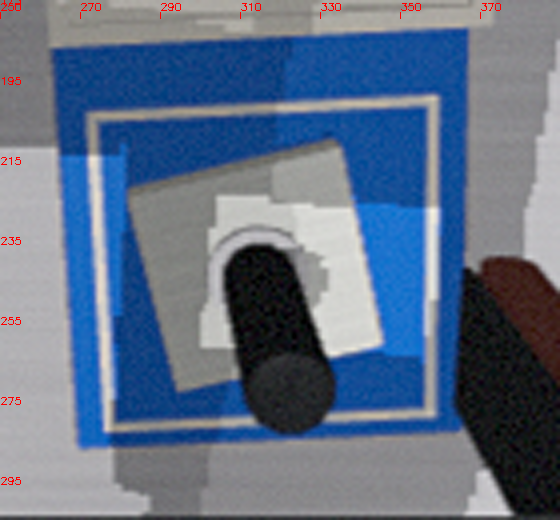

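View pics/z_spare.png

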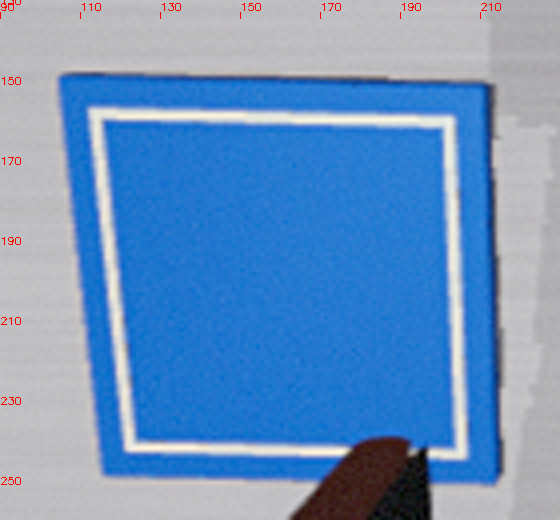

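View pics/z_round.png

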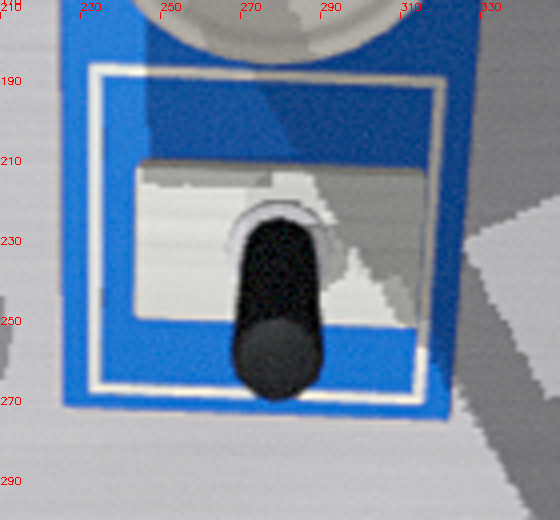

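```bash
python3 - <<'E'
from h import *
import pickle,json
V=dict(pickle.load(open("V.pkl","rb"))); p=viewer.camera_params("wrist")
pt=viewer.camera_params("top")
def W(i,o,z,pts):
    return px2w(p,V[i]@p["tool_from_camera"],(np.array(pts)+.5)/4-.5+np.array(o),z)
def quad(n,w):
    e=np.roll(w,-1,0)-w
    # dir from bottom to top (x)
    d=(w[0]+w[1]-w[2]-w[3]); a=np.degrees(np.arctan2(d[1],d[0]))
    d2=(w[0]+w[3]-w[1]-w[2]); a2=np.degrees(np.arctan2(d2[1],d2[0]))-90
    print(n,w.mean(0).round(1),"sides",np.linalg.norm(e,axis=1).round(1),"yaw",a.round(1),a2.round(1),"toppx",w2px(pt,pt["pose"],w.mean(0)).round(1))
    return [*w.mean(0)[:2].tolist(),float(np.radians((a+a2)/2))]
D={}
D["sq"]=quad("spot_sq",W(0,(235,130),10,[(70,52),(439,69),(405,416),(62,402)]))
D["obl"]=quad("spot_obl",W(1,(250,175),10,[(87,113),(440,95),(437,415),(107,432)]))
D["spare"]=quad("spare",W(1,(90,130),10,[(88,106),(456,116),(468,460),(124,452)]))
D["round"]=quad("spot_rnd",W(3,(210,170),10,[(88,64),(447,77),(425,403),(88,393)]))
D["psq"]=quad("p_sq",W(1,(250,175),22,[(127,190),(338,138),(384,346),(178,391)]))
D["pobl"]=quad("p_obl",W(3,(210,170),22,[(136,160),(428,172),(417,328),(134,317)]))
c=W(0,(235,130),22,[(257,251),(132,251),(383,251)]);print("p_rnd",c.round(1)); D["prnd"]=[*c[0][:2].tolist(),0.]
json.dump(D,open("D.json","w"))
print("bottle top", px2w(p,V[3]@p["tool_from_camera"],(435*1.4-560,(403-300)*1.4),170))
# handle tops for check z=110
print("obl handle top",W(3,(210,170),110,[(278,360)]),"sq handle top",W(1,(250,175),110,[(289,392)]), "rnd", W(0,(235,130),110,[(278,333)]))
E
```

```text
spot_sq [ 560.7 -289.9   10. ] sides [110.7 109.7 110.1 110. ] yaw -2.8 -2.6 toppx [[354.5 192.1]]
spot_obl [ 443.1 -108.1   10. ] sides [110.3 109.2 110.1 109.7] yaw 2.9 3.0 toppx [[304.4 222.8]]
spare [496.4  88.2  10. ] sides [111.  110.6 111.  110.8] yaw -1.5 -1.6 toppx [[250.2 207.1]]
spot_rnd [479.5 295.2  10. ] sides [111.2 109.7 111.4 110.2] yaw -2.2 -2.1 toppx [[192.4 210.4]]
p_sq [ 447.7 -103.3   22. ] sides [66.5 70.6 67.3 69.4] yaw 13.9 13.8 toppx [[303.3 220.9]]
p_obl [481.5 289.8  22. ] sides [89.4 51.1 89.4 51.2] yaw -2.4 -2.5 toppx [[193.4 209.3]]
p_rnd [[ 559.9 -293.3   22. ]
 [ 559.9 -255.7   22. ]
 [ 559.8 -331.3   22. ]]
bottle top [[596.2742911  454.72745916 170.        ]]
obl handle top [[480.90281574 289.64791004 110.        ]] sq handle top [[ 447.31848343 -102.81950053  110.        ]] rnd [[ 558.01141997 -293.64698631  110.        ]]
```

All measured sizes match the given ones: the outlines are 110 mm outside, and the feet are 90x51, about 68 and about 76 mm. The handle tops agree with the foot centres. First I'll move the oblong press to the spare board.

```bash
cat >> h.py <<'E'
import json
ZG=143
def st(t):
    s=env.read_state();print(t,round(s["time_s"],1),s["tool_pos"].round(1) if hasattr(s["tool_pos"],'round') else s["tool_pos"],"w",round(s["width"],1),"F",np.round(s["force"],1));return s
def pick(x,y,yaw,go_l=False):
    (env.move_l([x,y,285],Q(yaw),rate=200) if go_l else env.reach([x,y,285],Q(yaw)))
    env.move_l([x,y,ZG],rate=100); env.hold(.2); st("at grasp")
    set_gripper(10); s=st("closed")
    if s["width"]<20: raise SystemExit("missed")
    env.move_l([x,y,285],rate=120)
    st("lifted")
def place(x,y,yaw):
    env.move_l([x,y,285],Q(yaw),rate=150); env.hold(.3)
    env.move_l([x,y,ZG+12],rate=100); env.hold(.2)
    r=env.move_l([x,y,ZG-3],rate=15,f_stop=6); st(f"down contact={r}")
    set_gripper(80); env.hold(.2)
    s=env.read_state(); q=s["tool_pos"]; env.move_l([q[0],q[1],285],rate=120); st("up")
def look(x,y,n,yaw=0.,dx=60,z=330,dy=0):
    env.reach([x+dx,y+dy,z],Q(yaw)); env.hold(.4)
    s=env.read_state(); im=viewer.camera("wrist"); cv2.imwrite(f"pics/{n}.png",im); np.save(f"pics/{n}.npy",toolT(s))
    return im,toolT(s)
def zoom(im,u0,v0,n,w=140,h=130):
    c=cv2.resize(im[v0:v0+h,u0:u0+w],None,fx=4,fy=4,interpolation=cv2.INTER_CUBIC);cv2.imwrite(f"pics/{n}.png",c)
E
python3 - <<'E'
from h import *
D=json.load(open("D.json"))
pick(*D["pobl"]); place(*D["spare"])
im,T=look(*D["spare"][:2],"l1"); st("look")
p=viewer.camera_params("wrist"); print(w2px(p,T@p["tool_from_camera"],[[*D["spare"][:2],10]]))
E
```

```text
at grasp 7.6 [481.7 289.9 143.4] w 87.5 F [-0.5  0.1 -0.9]
closed 8.6 [481.6 289.9 143. ] w 23.8 F [ 0.2  1.6 -0.7]
lifted 9.9 [481.1 289.6 284.2] w 23.3 F [ 0.   0.  -4.3]
down contact=True 14.1 [496.4  88.2 142.9] w 23.4 F [-1.   0.1  5.1]
up 16.7 [495.1  88.  284.3] w 80.1 F [-0.5  0.  -0.1]
look 17.5 [556.1  88.2 329.8] w 79.9 F [-0.   0.4  0.2]
[[280.11058143 228.51128738]]
```

View pics/l1.png

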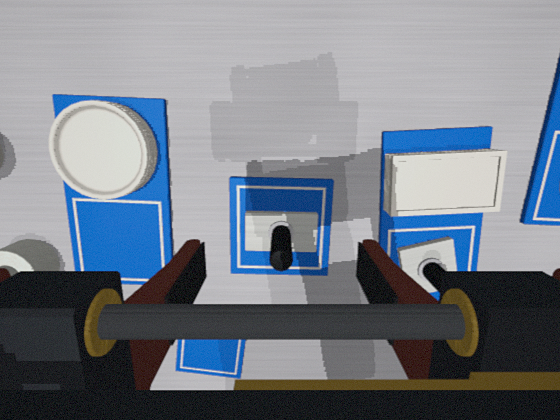

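```bash
python3 - <<'E'
from h import *
zoom(cv2.imread("pics/l1.png"),210,160,"z_l1")
E
```

```text
(no output)
```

View pics/z_l1.png

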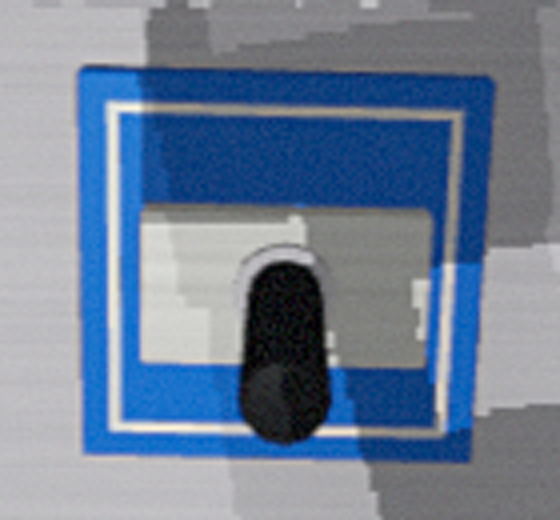

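```bash
cat >> h.py <<'E'
def Wz(T,o,z,pts):
    p=viewer.camera_params("wrist")
    return px2w(p,T@p["tool_from_camera"],(np.array(pts)+.5)/4-.5+np.array(o),z)
def quad(n,w):
    e=np.roll(w,-1,0)-w; d=(w[0]+w[1]-w[2]-w[3]); d2=(w[0]+w[3]-w[1]-w[2])
    a=np.degrees(np.arctan2(d[1],d[0])); a2=np.degrees(np.arctan2(d2[1],d2[0]))-90
    print(n,w.mean(0).round(1),"sides",np.linalg.norm(e,axis=1).round(1),"yaw",a.round(1),a2.round(1)); return [*w.mean(0)[:2].tolist(),float(np.radians((a+a2)/2))]
E
python3 - <<'E'
from h import *
T=np.load("pics/l1.npy")
a=quad("spare",Wz(T,(210,160),10,[(106,100),(464,112),(445,438),(109,431)]))
b=quad("foot",Wz(T,(210,160),22,[(140,207),(433,210),(426,368),(139,363)]))
D=json.load(open("D.json"));D["pobl2"]=b;json.dump(D,open("D.json","w"))
E
```

```text
spare [496.4  88.4  10. ] sides [110.6 109.4 110.9 110.6] yaw -1.4 -1.6
foot [496.2  87.3  22. ] sides [89.6 51.7 90.6 50.9] yaw -1.4 -0.8
```

The parked press is within about 1 mm of the spare's centre. Next is the round press to the round spot, then the square press to the square spot.

```bash
python3 - <<'E'
from h import *
D=json.load(open("D.json"))
env.move_l([520,0,330],Q(0),rate=200)
pick(*D["prnd"][:2],D["sq"][2],go_l=True)
env.move_l([520,0,285],Q(0),rate=200)
place(*D["round"])
im,T=look(*D["round"][:2],"l2"); st("look"); zoom(im,210,160,"z_l2")
E
```

```text
at grasp 21.6 [ 560.1 -293.4  143.5] w 80.1 F [ 0.2 -0.6  0.4]
closed 22.5 [ 559.8 -293.2  142.9] w 23.6 F [ 0.2  0.9 -0.4]
lifted 23.8 [ 559.5 -293.1  284. ] w 23.7 F [-0.1 -0.1 -3.5]
down contact=True 30.3 [479.5 295.3 142.7] w 23.5 F [-0.6 -0.4  3.9]
up 32.8 [478.4 294.6 284.2] w 79.7 F [-0.4  0.2  0.8]
look 33.7 [539.1 295.3 329.7] w 80.3 F [-1.  -0.1  1.9]
```

View pics/z_l2.png

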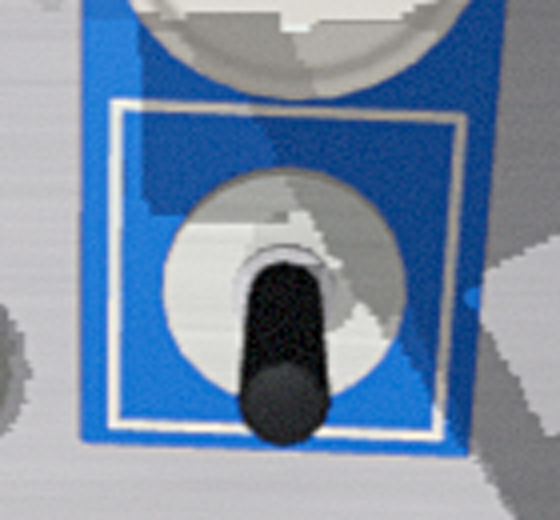

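```bash
python3 - <<'E'
from h import *
T=np.load("pics/l2.npy")
quad("round spot",Wz(T,(210,160),10,[(110,98),(468,115),(442,440),(108,429)]))
w=Wz(T,(210,160),22,[(162,286),(406,286),(284,168),(284,403)]);print("rnd foot",w.round(1).tolist(),w[:2].mean(0),w[2:].mean(0))
D=json.load(open("D.json"))
env.move_l([500,60,330],Q(0),rate=200)
pick(*D["psq"],go_l=True)
place(*D["sq"])
im,T=look(*D["sq"][:2],"l3"); st("look"); zoom(im,210,160,"z_l3")
E
```

```text
round spot [479.4 295.1  10. ] sides [110.7 109.2 110.3 110.6] yaw -2.4 -2.4
rnd foot [[480.0, 332.4, 22.0], [480.0, 256.6, 22.0], [517.7, 294.5, 22.0], [440.9, 294.5, 22.0]] [480.0428376  294.50989213  22.        ] [479.29276405 294.51216285  22.        ]
at grasp 37.8 [ 447.9 -103.4  143.4] w 80.1 F [-0.4 -1.3  0.9]
closed 38.7 [ 447.4 -103.2  142.8] w 23.8 F [-0.5  0.3 -2.4]
lifted 40.0 [ 447.3 -103.2  284.3] w 23.6 F [ 0.3  0.4 -4.9]
down contact=True 44.4 [ 560.6 -289.7  142.7] w 23.6 F [-1.   0.1  4.7]
up 46.9 [ 559.3 -289.   284.1] w 80.3 F [1.3 1.1 0.1]
look 47.8 [ 620.3 -290.   329.7] w 79.4 F [0.2 0.4 0.3]
```

View pics/z_l3.png

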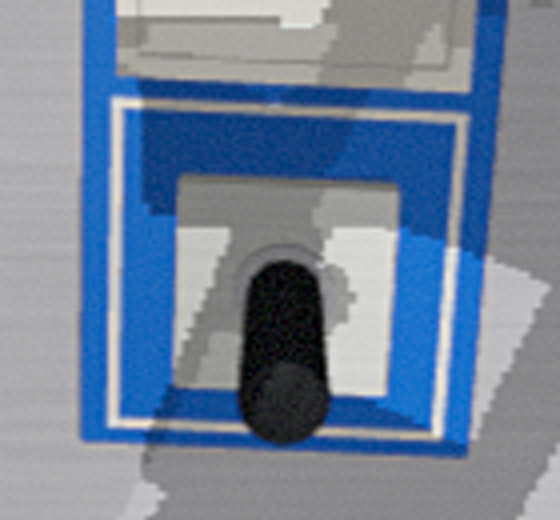

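The round press is within 1 mm of centre and the square press looks centred. Last move: the oblong press from the spare to its own spot.

```bash
python3 - <<'E'
from h import *
T=np.load("pics/l3.npy")
quad("sq spot",Wz(T,(210,160),10,[(112,96),(471,115),(440,441),(107,427)]))
quad("sq foot",Wz(T,(210,160),22,[(178,177),(400,183),(386,397),(173,388)]))
D=json.load(open("D.json"))
env.move_l([520,0,330],Q(0),rate=200)
pick(*D["pobl2"],go_l=True)
place(*D["obl"])
im,T=look(*D["obl"][:2],"l4"); st("look"); zoom(im,210,160,"z_l4")
env.move_joints([-1.345, 0.423, 1.63, 0, 1.089, -0.019])
cv2.imwrite("pics/top9.png",viewer.camera("top"));cv2.imwrite("pics/side9.png",viewer.camera("side"))
a=cv2.resize(cv2.imread("pics/top9.png")[135:285,120:440],(800,375),interpolation=cv2.INTER_CUBIC);cv2.imwrite("pics/top9c.png",a)
E
```

```text
sq spot [ 560.9 -290.    10. ] sides [111.  109.6 110.  110.5] yaw -3.1 -2.9
sq foot [ 560.4 -290.5   22. ] sides [67.5 70.  67.7 68.9] yaw -2.5 -2.1
at grasp 51.9 [496.4  87.4 143.4] w 80.2 F [-0.7  0.   0.2]
closed 52.8 [496.2  87.4 142.9] w 23.5 F [ 0.5  1.5 -0.3]
lifted 54.1 [495.7  87.3 284.2] w 23.7 F [ 0.7 -0.3 -5.6]
down contact=True 58.3 [ 443.1 -108.   142.8] w 23.9 F [-0.1 -0.4  3.9]
up 60.8 [ 441.9 -107.8  284.4] w 80.1 F [-0.   0.5  0. ]
look 61.7 [ 502.7 -108.1  329.8] w 80.2 F [0.3 0.3 0.7]
```

View pics/z_l4.png

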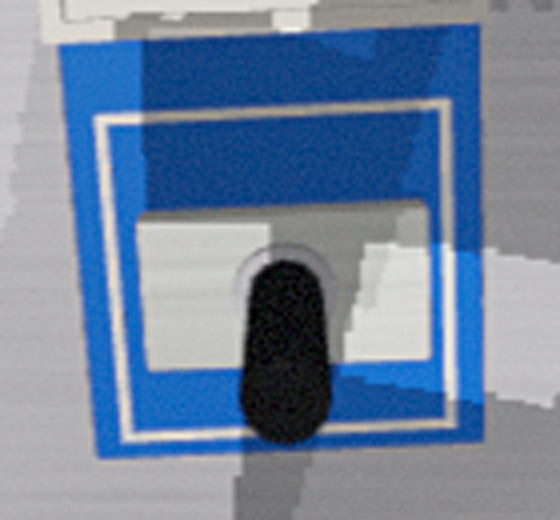

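View pics/top9c.png

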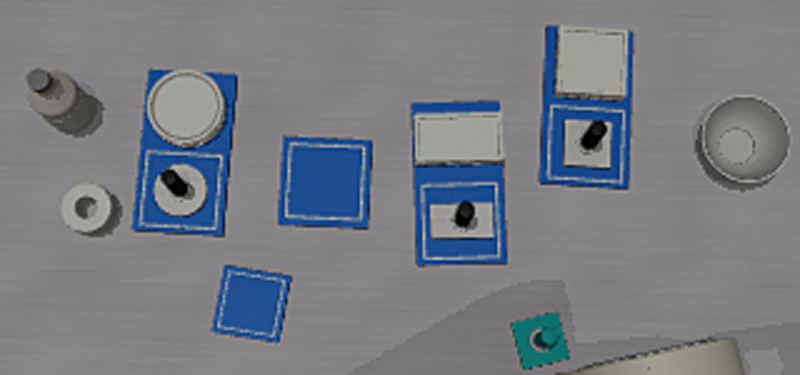

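View pics/side9.png

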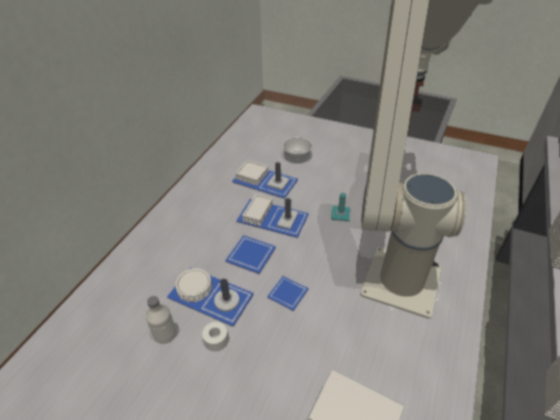

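The pictures show all three presses upright and matched to their trays. The spare at (325,182 in the crop) is empty, and the bystanders are where they started. I'll do the last measurement and hand in.

```bash
python3 - <<'E'
from h import *
T=np.load("pics/l4.npy")
quad("obl spot",Wz(T,(210,160),10,[(94,116),(450,98),(457,426),(123,442)]))
quad("obl foot",Wz(T,(210,160),22,[(136,214),(430,203),(431,358),(149,371)]))
st("end"); workorder.sign_off()
E
```

```text
obl spot [ 442.8 -107.9   10. ] sides [110.1 109.6 110.4 109.6] yaw 3.0 2.9
obl foot [ 442.8 -109.6   22. ] sides [89.9 50.5 89.1 51.5] yaw 2.4 2.5
end 64.0 [ 152.4 -605.9  302.8] w 80.1 F [ 0.5  0.8 -0. ]
the job is handed in; nothing more can be done
```

All three presses now stand upright beside their own trays, and I handed the job in at about 64 s. I parked the oblong press on the larger spare board, moved the round and then the square press to their own spots, and finally moved the oblong press to its own.

My last wrist-camera measurements put each foot close to the middle of its outline:

| Press | Distance from centre | Turn relative to outline |
|---|---|---|
| Round | about 1 mm | not applicable |
| Square | about 1 mm | under 1° |
| Oblong | about 2 mm | under 1° |

The oblong press was about 1 mm off centre while parked. These figures rest on a calibration good to about 2 mm.

The final top and side pictures show the spare board empty, and the label roll, bottle, bowl and turquoise look-alike where they were. The gripper was clear of everything. No check failed or disagreed.

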